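Turn the copper dish over the beehive kiln with a glass ball loose in it

TASK

Set the blue glass ball gently in the middle of the little copper dish on its trivet, then lift the dish straight up by its rim and carry it level to the open hotplate kiln, giving it about a quarter turn on the way so that its tab points to the kiln's switch. Finish while still holding the dish there to dry off: level, still, centred about 3 cm above the plate, the ball resting in its middle. Keep the dish level and the ball in its middle throughout, and leave everything else where it stands.

Things in the scene. Friction and masses are not known exactly. Their poses are not given: they have to be found in the camera images.
- ball_center (a point): Centre of the cobalt-blue glass ball, 24 mm across, 18 g, rolls easily. It starts in one of three 12 mm holes (50 mm apart, in a row along the board's y) of the dark wooden board, beside an amber and a green ball of the same size; its centre is then 28 mm above the table, 10 mm above the board's top.
- board: Dark wooden ball board, fixed, 60 mm (x) by 150 mm (y) by 18 mm high. Origin: centre of its underside.
- dish: Loose round copper dish, white inside, 90 g. Origin: centre of its flat underside (36 mm foot); z up its axis. Upright rim 64 mm across outside, 3 mm thick, 5 to 13 mm above the origin. Inside a shallow bowl 9 mm deep, lowest at its centre: a ball at rest there has its centre 15 mm above the origin. A flat tab (16 mm wide) sticks out along +x; grip across the rim, square to the tab.
- dish_tab (a point): Middle of the end of the dish's tab, 50 mm from the dish's axis along its +x.
- stand: Fixed cream firebrick slab, 130 by 130 by 15 mm, with a three-armed steel trivet (arms 22 mm long, tops 40 mm above the table) standing in its middle, on which the dish lies centred, its tab pointing along the stand's +y. Origin: centre of the slab's underside.
- kiln: Fixed round hotplate (beehive) kiln, its domed lid taken off: grey housing 150 mm across, flat ceramic plate on top 85 mm above the table. Origin: centre of its underside. A black switch box (46 mm wide, 58 mm high) sticks out 27 mm on its front, -x side; a quarter turn or so brings the dish's tab from where it points on the trivet to this side.
- kiln_plate (a point): Centre of the top face of the kiln's plate, 85 mm above the table.
- kiln_switch (a point): Top of the red rocker switch on the switch box, 88 mm from the kiln's axis along its -x.
- ball_amber_center (a point): Centre of the amber glass ball, 24 mm; stays in its hole.
- ball_green_center (a point): Centre of the green glass ball, 24 mm; stays in its hole.
- jar_red: White plastic jar of enamel with a red band, 62 mm across, 66 mm high; a bystander. Origin: centre of its underside.
- jar_teal: White plastic jar of enamel with a teal band, 62 mm across, 66 mm high; a bystander. Origin: centre of its underside.
- kiln_lid: The kiln's domed steel lid, 148 mm across, 98 mm high with its wooden knob; a bystander. Origin: centre of its underside.
- hammer: Hammer lying on the bench; a bystander.
- tweezers: Steel tweezers with black grips, 160 mm long, lying on the bench; a bystander. Origin: underside, near mid-length.
- sifter: Small brass enamel sifter, a cup 38 mm across and 26 mm high with a wire handle; a bystander. Origin: centre of the cup's underside.
Not all that is in view belongs to the job. Leave any pink or purple look-alike of the stand alone.

How it is judged (in metres and radians):
On the way, in this order (a step that is already met when the one before it is completed fails the run):
1. the blue ball lies free in the middle of the dish, which still lies on its trivet with the tab where it was (horizontal distance between ball_center and dish below 0.012 m and z of ball_center in the frame of dish below 0.019 m and contact force between the fingers and ball below 0.02 N and z of dish in the frame of stand below 0.043 m and horizontal distance between dish and stand below 0.012 m and angle between the x axis of dish and the y axis of stand, either way round below 0.5 rad), for 0.2 s.
2. the dish is lifted clear of the trivet in the gripper, ball in its middle, tab not yet turned (z of dish in the frame of stand above 0.046 m and horizontal distance between ball_center and dish below 0.014 m and z of ball_center in the frame of dish below 0.02 m and contact force between the fingers and dish above 1 N and angle between the x axis of dish and the y axis of stand, either way round below 0.6 rad), for 0.05 s.
At the end, for the whole second after the job is handed in: Held over the kiln: dish within 20 mm of the plate's centre, underside 18 to 42 mm above it, tilt under 5 degrees, slower than 20 mm/s, tab within 12.5 degrees of the switch's direction, not touching the kiln; the blue ball rests free within 8 mm of the dish's centre (horizontal distance between dish and kiln_plate below 0.02 m and z of dish in the frame of kiln_plate between 0.018 and 0.042 m and angle between the x axis of dish and the x axis of kiln, either way round below 0.22 rad and x of dish_tab in the frame of kiln below -0.02 m and angle between dish's own z axis and vertical below 0.09 rad and linear speed of dish below 0.02 m/s and horizontal distance between ball_center and dish below 0.008 m and z of ball_center in the frame of dish below 0.018 m and contact force between the fingers and dish above 1 N and contact force between dish and kiln below 0.05 N and contact force between the fingers and ball below 0.02 N); the arm keeps its last pose, push and grip.
It fails at once if the dish is tipped by more than 11 degrees (angle between dish's own z axis and vertical above 0.2 rad).
It fails at once if the ball rolls more than 16 mm from the middle of the lifted dish (z of dish in the frame of stand above 0.046 m and distance between ball_center and dish above 0.0245 m).
It fails at once if the ball is dropped (let go so that it falls faster than 0.5 m/s, about 13 mm) (contact force between the fingers and ball below 0.02 N and linear speed of dish below 0.05 m/s and linear speed of ball above 0.5 m/s).
It fails at once if a bystander (other balls, jars, kiln lid, hammer, tweezers, sifter) is moved more than 20 mm (distance of any of ball_amber_center, ball_green_center, jar_red, jar_teal, kiln_lid, hammer, tweezers, sifter from where it was at the start of the episode above 0.02 m).
It also fails if it takes over 61 s, if anything falls off the work surface, if the arm or the gripper's body presses on something with over 40 N, if the wrist force passes 120 N, or if a joint passes its speed limit or range.

ROBOT

A 7-joint arm with a two-finger parallel gripper is mounted at the origin on the work surface. World frame = base frame: x ahead of the robot, y to its left, z up, the work surface at z = 0. Lengths are in m, angles in degrees, forces in N, time in s.
With the tool pointing down it reaches from about 0.425 to 1.025 m from the base axis. Payload 3.6 kg.
Tool frame: the origin (TCP) lies between the finger pads; the fingertips stand 19 mm ahead of it and the grasp point (between the pads) is the TCP (robot.tips_ahead is the distance from the TCP to the fingertips, in m); z points along the fingers, y is the line along which they close (so a half turn about z gives the same grasp; the last joint's range is limited). The gripper opens to 85 mm and grips with 20 to 120 N. Pads are 22 mm wide; open, the fingers measure 114 mm over their backs; the gripper's body (76 mm by 85 mm) begins 54 mm behind the grasp point. The pads swing forward as they close: fully open they stand 13 mm farther back than shut.
Start: joints at [67.523, 33.873, 2.773, 92.16, -1.908, 54.013, -1.931], TCP at [0.213, -0.693, 0.25] pointing down, gripper open.
Joint ranges: [-153.93, 153.93], [-27.13, 128.08], [-72.61, 78.16], [10.71, 143.7], [-87.88, 267.88], [4.46, 118.87], [-176.78, 176.78]. Speed limits (degrees/s): [147.25, 147.25, 180, 180, 180, 180, 180].

INTERFACE

Orientations are given as [roll, pitch, yaw] about the fixed x, y, z axes, in that order (R = Rz(yaw) Ry(pitch) Rx(roll)).
In Python, from workcell import robot gives the robot as it stands. The module is installed in compiled form; this text tells all that it offers.
- The arm moves only by the shell command python3 -m creep 'ROWS'. ROWS is JSON, a list of rows, each an object of numbers: "jaw": the opening, from -1 (shut) to 1 (fully open); "x", "y", "z": the shift along the tool's x, y, z in units of 40 mm (1.0 is 40 mm); "spin": the turn about the tool's z in rad. In form: [{"jaw": .., "x": .., "y": .., "z": .., "spin": ..}, ...]. A call has 1 to 8 rows; each row shifts and turns the commanded pose from where the row before left it, along the tool's axes as they then stand; what a row does not reach is not made up. A row lasts 1/12 s, in which the tool goes at most 41.7 mm and 7.16 degrees, less where a joint would pass 70% of its speed; a pose out of reach is approached as far as the arm can. A call is refused whole if a number of a shift passes 1 or a number of a turn 0.125, either way. A call with a gripper value outside its range is refused whole. The fingers move at their own pace and stop on an object; the grip force is fixed at half the most. Time passes only in rows, so rows that do not move let the fingers close. It gives the time, the measured TCP pose, the force, the opening and the grip force at its end, in the units of the state.
- robot.get_state(): the state, without advancing time (a new reading comes with each control period).
- robot.capture(name): name is "scene" or "top"; returns a dict with "pixels" (480x640x3 uint8, red, green, blue), "intrinsics" (3x3 intrinsics, pixels), "origin" and "orientation" of the camera in the world. Camera axes: x right, y up, looking along -z (the intrinsics and any distortion apply to the point x, -y, -z); pixel columns grow to the right and rows downward; lengths in m; the calibration is good to about 2 mm. A picture is of the moment at which its call begins. There is no depth.
- robot.hand_in(): hands the job in; it is judged then, once.
The state is a dict: "clock": time; "qpos": joint angles; "qvel": joint speeds; "tau": joint torques, N m; "ee_pos": TCP position; "ee_rot": TCP orientation; "force": force on the tool from outside, world axes, zero at the start; "wrist_torque": the same for the moment, N m; "opening": opening from 0.0 (shut) to 1.0 (fully open); "grip_force": force on a finger pad.
Only numpy, scipy, OpenCV 4.12 (cv2) and the standard library are available. Lean on these libraries where they do the work, as an engineer would, in place of code of your own. Each camera call takes 0.05 s, during which the arm holds its last target. There are 200 camera calls.

## Working session

There is one attempt and no reset: what is moved stays moved. The work goes in short steps, Python scripts to look and compute and a shell command to move; the robot and the scene stay as the last step left them, time stands still between calls to the robot, and variables do not carry over. Pictures are saved under pics/ and viewed, at most 13 in all, crops included, and the job is handed in when it is done.

```bash
mkdir -p pics; python3 - <<'E'
from workcell import robot
import cv2,numpy as np
s=robot.get_state();print({k:np.round(v,3).tolist() for k,v in s.items()}, robot.tips_ahead)
for n in("scene","top"):
    c=robot.capture(n);cv2.imwrite(f"pics/{n}0.png",c["pixels"][:,:,::-1]);print(n,c["intrinsics"],c["origin"],c["orientation"],[k for k in c])
E
```

```text
{'clock': 0.0, 'qpos': [67.523, 33.926, 2.766, 92.238, -1.909, 54.011, -1.933], 'qvel': [0.021, -0.095, 0.009, -0.078, 0.101, -0.06, -0.008], 'tau': [0.0, -54.869, 1.546, -19.812, 0.009, 0.009, 0.0], 'ee_pos': [0.213, -0.692, 0.249], 'ee_rot': [-179.871, 0.006, 17.122], 'force': [0.585, -0.008, 0.536], 'wrist_torque': [-0.008, -0.011, 0.022], 'grip_force': 0.0, 'opening': 1.0} 0.019
scene [[501.49969334   0.         325.13710312]
 [  0.         501.49969334 236.15362929]
 [  0.           0.           1.        ]] [ 1.02083068 -0.90419091  0.81712895] [53.41148523  0.09239442 32.92846405] ['pixels', 'intrinsics', 'origin', 'orientation']
top [[547.025731     0.         319.27006632]
 [  0.         547.025731   241.53967107]
 [  0.           0.           1.        ]] [ 0.28364162 -0.09479899  1.44217425] [  9.22263957   0.51148347 -88.42480549] ['pixels', 'intrinsics', 'origin', 'orientation']
```

View pics/scene0.png

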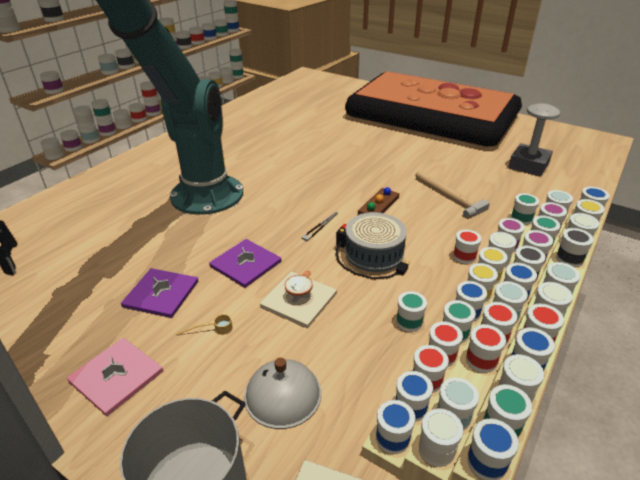

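View pics/top0.png

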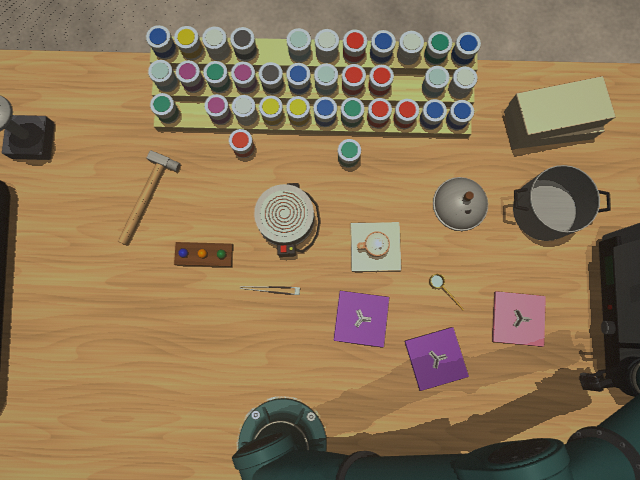

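The top view shows the board at (204,254) with the blue ball at (183,253), the kiln plate at (285,213) with its switch at (287,250), and the dish at (376,244) with its tab to the left. Next I measure them by colour.

```bash
cat > h.py <<'E'
import cv2,numpy as np
from scipy.spatial.transform import Rotation as R
def ray(c,u,v):
    K=c["intrinsics"];d=np.array([(u-K[0,2])/K[0,0],-(v-K[1,2])/K[1,1],-1.])
    return np.array(c["origin"]),R.from_euler("xyz",c["orientation"],degrees=True).as_matrix()@d
def plane(c,u,v,z):
    o,d=ray(c,u,v);return o+d*(z-o[2])/d[2]
def tri(c1,p1,c2,p2):
    o1,d1=ray(c1,*p1);o2,d2=ray(c2,*p2)
    t=np.linalg.lstsq(np.c_[d1,-d2],o2-o1,rcond=None)[0]
    a,b=o1+t[0]*d1,o2+t[1]*d2
    return (a+b)/2,np.linalg.norm(a-b)
def blobs(c,box,lo,hi,amin=6):
    x0,y0,x1,y1=box;im=cv2.cvtColor(c["pixels"][y0:y1,x0:x1].copy(),cv2.COLOR_RGB2HSV)
    m=cv2.inRange(im,np.array(lo),np.array(hi));n,l,s,ce=cv2.connectedComponentsWithStats(m)
    return sorted([(int(s[i,4]),round(ce[i][0]+x0,2),round(ce[i][1]+y0,2),s[i,:4].tolist()) for i in range(1,n) if s[i,4]>=amin],reverse=True)[:4]
E
python3 - <<'E'
from workcell import robot
from h import *
t=robot.capture("top");s=robot.capture("scene")
B={"t":(t,(170,238,238,272)),"s":(s,(355,180,405,220))}
for k,(c,b) in B.items():
    print(k,"blue",blobs(c,b,(110,150,60),(130,255,255)));print("amber",blobs(c,b,(10,200,140),(25,255,255)));print("green",blobs(c,b,(45,100,40),(85,255,255)))
for k,(c,b) in {"t":(t,(350,222,402,272)),"s":(s,(262,265,336,325))}.items():
    print(k,"copper",blobs(c,b,(3,90,90),(16,255,255)));print("white",blobs(c,b,(0,0,215),(180,40,255)))
for k,(c,b) in {"t":(t,(270,235,305,262)),"s":(s,(335,215,360,260))}.items():
    print(k,"red",blobs(c,b,(0,160,90),(6,255,255)),blobs(c,b,(174,160,90),(180,255,255)))
a=t["pixels"][170:275,165:410,::-1];b=s["pixels"][175:325,255:415,::-1]
cv2.imwrite("pics/c1.png",cv2.resize(a,None,fx=3.2,fy=3.2,interpolation=2));cv2.imwrite("pics/c2.png",cv2.resize(b,None,fx=4,fy=4,interpolation=2))
E
```

```text
t blue [(40, np.float64(181.92), np.float64(252.05), [9, 11, 7, 7])]
amber [(49, np.float64(201.31), np.float64(252.57), [28, 11, 8, 8])]
green [(54, np.float64(220.61), np.float64(253.39), [47, 12, 8, 8])]
s blue [(32, np.float64(386.62), np.float64(190.66), [29, 8, 6, 6])]
amber []
green [(46, np.float64(370.8), np.float64(205.65), [13, 22, 7, 8])]
t copper [(137, np.float64(372.33), np.float64(244.49), [7, 10, 33, 24]), (11, np.float64(350.09), np.float64(266.91), [0, 40, 2, 10])]
white []
s copper [(81, np.float64(297.67), np.float64(291.47), [23, 20, 28, 11]), (68, np.float64(306.28), np.float64(273.81), [36, 4, 14, 13]), (23, np.float64(269.35), np.float64(270.26), [0, 0, 16, 12])]
white [(213, np.float64(298.42), np.float64(282.72), [25, 12, 23, 14])]
t red [(35, np.float64(283.0), np.float64(248.0), [11, 10, 5, 7])] []
s red [(12, np.float64(343.58), np.float64(225.83), [7, 9, 4, 5])] []
```

View pics/c1.png

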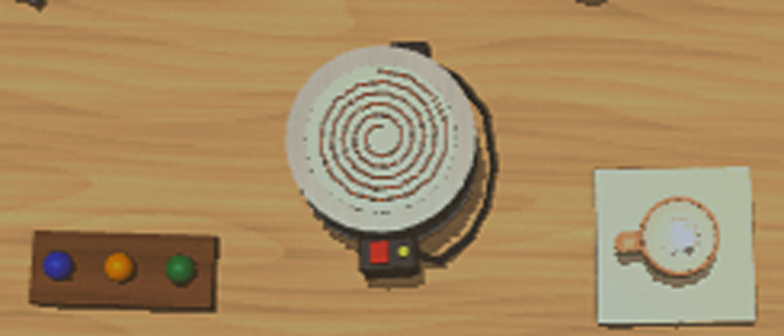

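View pics/c2.png

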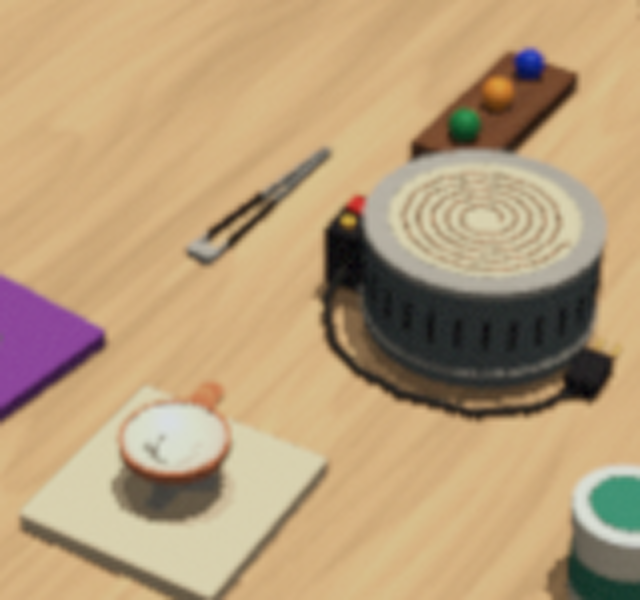

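The crops show the blue ball at the +y end of the board, the dish centred on its slab with its tab toward +y, and the red switch at top-view (283,248). I'll now fit the rim, plate and slab and triangulate.

```bash
python3 - <<'E'
from workcell import robot
from h import *
np.set_printoptions(precision=4,suppress=True)
t=robot.capture("top");s=robot.capture("scene")
def bc(c,box,lo,hi): 
    b=blobs(c,box,lo,hi)[0];return b[1],b[2]
TB=(170,238,238,272);SB=(355,180,405,220)
for n,lo,hi in(("blue",(110,120,40),(135,255,255)),("green",(45,90,30),(85,255,255)),("amber",(10,200,120),(22,255,255))):
    p=bc(t,TB,lo,hi);print(n,p,"plane28",plane(t,*p,.028))
    if n!="amber":
        q=bc(s,SB,lo,hi);print("  scene28",plane(s,*q,.028),"tri",*tri(t,p,s,q))
p=bc(t,(270,235,305,262),(0,160,90),(6,255,255));q=bc(s,(335,215,360,260),(0,160,90),(6,255,255))
print("red",tri(t,p,s,q))
def hull(c,box,lo,hi,name=None):
    x0,y0,x1,y1=box;k=4
    im=cv2.resize(c["pixels"][y0:y1,x0:x1].copy(),None,fx=k,fy=k,interpolation=2)
    m=cv2.inRange(cv2.cvtColor(im,cv2.COLOR_RGB2HSV),np.array(lo),np.array(hi))
    cs=max(cv2.findContours(m,cv2.RETR_EXTERNAL,cv2.CHAIN_APPROX_NONE)[0],key=cv2.contourArea)
    return (cs[:,0,:]+.5)/k-.5+[x0,y0]
# dish copper in top
for c,box,nm in((t,(352,224,400,270),"top"),(s,(272,268,330,312),"scene")):
    pts=hull(c,box,(2,75,80),(18,255,255))
    w=np.array([plane(c,u,v,.053)for u,v in pts])[:,:2]
    print(nm,"copper extents",w.min(0),w.max(0))
    if nm=="top":
        far=w[w[:,1]<w[:,1].max()-.025]
        A=np.c_[2*far,np.ones(len(far))];x=np.linalg.lstsq(A,(far**2).sum(1),rcond=None)[0]
        print("rim circle",x[:2],np.sqrt(x[2]+x[0]**2+x[1]**2))
        w2=np.array([plane(c,u,v,.049)for u,v in pts])[:,:2];tab=w2[w2[:,1]>w2[:,1].max()-.008];print("tab",tab.mean(0),tab.min(0),tab.max(0))
# slab
pts=hull(t,(345,215,408,278),(20,0,120),(75,75,255))
r=cv2.minAreaRect(pts.astype(np.float32));b=np.array([plane(t,u,v,.015) for u,v in cv2.boxPoints(r)]);print("slab",b.mean(0),b[:,:2].tolist())
# kiln plate
for c,box,nm in((t,(250,178,320,250),"top"),(s,(340,205,412,262),"scene")):
  for lab,lo,hi in(("cream",(18,20,110),(90,70,255)),("all",(0,0,105),(180,70,255))):
    pts=hull(c,box,lo,hi);h=cv2.convexHull(pts.astype(np.float32))[:,0]
    w=np.array([plane(c,u,v,.085)for u,v in h])[:,:2].astype(np.float32)
    print(nm,lab,cv2.minEnclosingCircle(w),cv2.fitEllipse(w))
E
```

```text
blue (np.float64(182.55), np.float64(252.43)) plane28 [0.4747 0.281  0.028 ]
  scene28 [0.4737 0.2783 0.028 ] tri [0.4738 0.2805 0.0272] 0.0022375971590079427
green (np.float64(220.55), np.float64(253.43)) plane28 [0.4746 0.1813 0.028 ]
  scene28 [0.4723 0.182  0.028 ] tri [0.4738 0.1805 0.0295] 0.0014937366516174144
amber (np.float64(201.4), np.float64(252.62)) plane28 [0.4755 0.2315 0.028 ]
red (array([0.4855, 0.0138, 0.0631]), np.float64(0.0062092558040465805))
top copper extents [ 0.4717 -0.2564] [ 0.5399 -0.1724]
rim circle [ 0.5064 -0.2228] 0.03342050156413129
tab [ 0.4999 -0.1755] [ 0.4922 -0.1805] [ 0.5106 -0.1726]
scene copper extents [ 0.4219 -0.2843] [ 0.5687 -0.1399]
slab [ 0.5066 -0.2237  0.015 ] [[0.5680680739862769, -0.155510035294715], [0.5745471296480864, -0.28747338779059717], [0.44521360820876177, -0.29089209812135575], [0.4387650016494626, -0.16081486315239463]]
top cream ((0.5755473971366882, 0.01650753803551197), 0.07635947316884995) ((0.5754335522651672, 0.016026023775339127), (0.15091754496097565, 0.15135034918785095), 53.346336364746094)
top all ((0.5752419829368591, 0.0162003543227911), 0.07637413591146469) ((0.5753726363182068, 0.01595749333500862), (0.15110382437705994, 0.15156979858875275), 61.60356903076172)
scene cream ((0.5739800333976746, 0.01609000191092491), 0.07758813351392746) ((0.5737079381942749, 0.015459642745554447), (0.15124072134494781, 0.1545979529619217), 32.25331115722656)
scene all ((0.573535144329071, 0.016440128907561302), 0.07842975109815598) ((0.5736572742462158, 0.01578117534518242), (0.15212425589561462, 0.15613411366939545), 36.5986213684082)
```

```bash
python3 -m creep '[{"jaw":1,"spin":-0.12},{"jaw":1,"spin":-0.12},{"jaw":1,"spin":-0.12},{"jaw":1,"spin":-0.12},{"jaw":1,"spin":-0.12},{"jaw":1,"spin":-0.12},{"jaw":1,"spin":-0.12},{"jaw":1,"spin":-0.12}]'
python3 -m creep '[{"jaw":1,"spin":-0.12},{"jaw":1,"spin":-0.12},{"jaw":1,"spin":-0.12},{"jaw":1,"y":0.9},{"jaw":1,"y":0.9},{"jaw":1,"y":0.9},{"jaw":1,"y":0.9},{"jaw":1}]'
```

```text
validation failed for argument at $[0]...
validation failed for argument at $[0]...
```

```bash
python3 -m creep '[{"jaw":1,"x":0,"y":0,"z":0,"spin":-0.12},{"jaw":1,"x":0,"y":0,"z":0,"spin":-0.12},{"jaw":1,"x":0,"y":0,"z":0,"spin":-0.12},{"jaw":1,"x":0,"y":0,"z":0,"spin":-0.12},{"jaw":1,"x":0,"y":0,"z":0,"spin":-0.12},{"jaw":1,"x":0,"y":0,"z":0,"spin":-0.12},{"jaw":1,"x":0,"y":0,"z":0,"spin":-0.12},{"jaw":1,"x":0,"y":0,"z":0,"spin":-0.12}]'
python3 -m creep '[{"jaw":1,"x":0,"y":0,"z":0,"spin":-0.12},{"jaw":1,"x":0,"y":0,"z":0,"spin":-0.12},{"jaw":1,"x":0,"y":0,"z":0,"spin":-0.12},{"jaw":1,"x":0,"y":0.9,"z":0,"spin":0},{"jaw":1,"x":0,"y":0.9,"z":0,"spin":0},{"jaw":1,"x":0,"y":0.9,"z":0,"spin":0},{"jaw":1,"x":0,"y":0.9,"z":0,"spin":0},{"jaw":1,"x":0,"y":0,"z":0,"spin":0}]'
```

```text
clock: 0.97
ee_pos: [0.2132, -0.6928, 0.2502]
ee_rot: [-180.0, -0.0, 72.5]
force: [1.2, 0.4, -0.9]
opening: 1.002
grip_force: 0.0
clock: 1.63
ee_pos: [0.3695, -0.6818, 0.2505]
ee_rot: [179.4, -0.1, 93.4]
force: [2.8, 1.7, 0.3]
opening: 0.999
grip_force: 0.0
```

```bash
python3 -m creep '[{"jaw":1,"x":0.9,"y":0.45,"z":0,"spin":0},{"jaw":1,"x":0.9,"y":0.45,"z":0,"spin":0},{"jaw":1,"x":0.9,"y":0.45,"z":0,"spin":0},{"jaw":1,"x":0.9,"y":0.45,"z":0,"spin":0},{"jaw":1,"x":0.9,"y":0.45,"z":0,"spin":0},{"jaw":1,"x":0.9,"y":0.45,"z":0,"spin":0},{"jaw":1,"x":0.9,"y":0.45,"z":0,"spin":0},{"jaw":1,"x":0.9,"y":0.45,"z":0,"spin":0}]'
python3 -m creep '[{"jaw":1,"x":0.9,"y":0,"z":0,"spin":0},{"jaw":1,"x":0.9,"y":0,"z":0,"spin":0},{"jaw":1,"x":0.9,"y":0,"z":0,"spin":0},{"jaw":1,"x":0.9,"y":0,"z":0,"spin":0},{"jaw":1,"x":0.9,"y":0,"z":0,"spin":0},{"jaw":1,"x":0.9,"y":0,"z":0,"spin":0},{"jaw":1,"x":0.9,"y":0,"z":0,"spin":0},{"jaw":1,"x":0.9,"y":0,"z":0,"spin":0}]'
python3 -m creep '[{"jaw":1,"x":0.9,"y":0,"z":0,"spin":0},{"jaw":1,"x":0.9,"y":0,"z":0,"spin":0},{"jaw":1,"x":0.9,"y":0,"z":0,"spin":0},{"jaw":1,"x":0.9,"y":0,"z":0,"spin":0},{"jaw":1,"x":0.9,"y":0,"z":0,"spin":0},{"jaw":1,"x":0.9,"y":0,"z":0,"spin":0},{"jaw":1,"x":0.9,"y":0,"z":0,"spin":0},{"jaw":1,"x":0,"y":0,"z":0,"spin":0}]'
```

```text
clock: 2.3
ee_pos: [0.4875, -0.3898, 0.2504]
ee_rot: [180.0, 0.0, 92.7]
force: [1.5, -0.1, 0.6]
opening: 0.999
grip_force: 0.0
clock: 2.97
ee_pos: [0.473, -0.1023, 0.2505]
ee_rot: [180.0, 0.0, 92.7]
force: [1.2, 0.2, 0.5]
opening: 1.001
grip_force: 0.0
clock: 3.63
ee_pos: [0.4611, 0.1568, 0.2515]
ee_rot: [179.8, -0.4, 93.4]
force: [0.3, 1.4, 1.3]
opening: 0.997
grip_force: 0.0
```

```bash
python3 -m creep '[{"jaw":1,"x":0.7,"y":0.12,"z":0,"spin":0},{"jaw":1,"x":0.7,"y":0.12,"z":0,"spin":0},{"jaw":1,"x":0.7,"y":0.12,"z":0.4,"spin":0},{"jaw":1,"x":0.5,"y":0.12,"z":0.6,"spin":0},{"jaw":1,"x":0.3,"y":0,"z":0.8,"spin":0},{"jaw":1,"x":0.15,"y":0,"z":0.8,"spin":0},{"jaw":1,"x":0,"y":0,"z":0.5,"spin":0},{"jaw":1,"x":0,"y":0,"z":0.3,"spin":0}]'
python3 -m creep '[{"jaw":1,"x":0,"y":0,"z":0.2,"spin":0},{"jaw":1,"x":0,"y":0,"z":0,"spin":0},{"jaw":1,"x":0,"y":0,"z":0,"spin":0},{"jaw":1,"x":0,"y":0,"z":0,"spin":0}]'
python3 - <<'E'
from workcell import robot
from h import *
s=robot.capture("scene");t=robot.capture("top")
a=t["pixels"][200:300,140:260,::-1];b=s["pixels"][130:230,340:440,::-1]
cv2.imwrite("pics/d1.png",np.hstack([cv2.resize(x,(400,400),interpolation=2) for x in(a,b)]))
E
```

```text
clock: 4.3
ee_pos: [0.4735, 0.2703, 0.1118]
ee_rot: [-179.8, 0.1, 92.8]
force: [-0.2, -0.3, 0.9]
opening: 1.001
grip_force: 0.0
clock: 4.63
ee_pos: [0.4757, 0.271, 0.1076]
ee_rot: [179.9, -0.1, 92.7]
force: [-0.1, -0.7, 0.1]
opening: 1.004
grip_force: 0.0
```

View pics/d1.png

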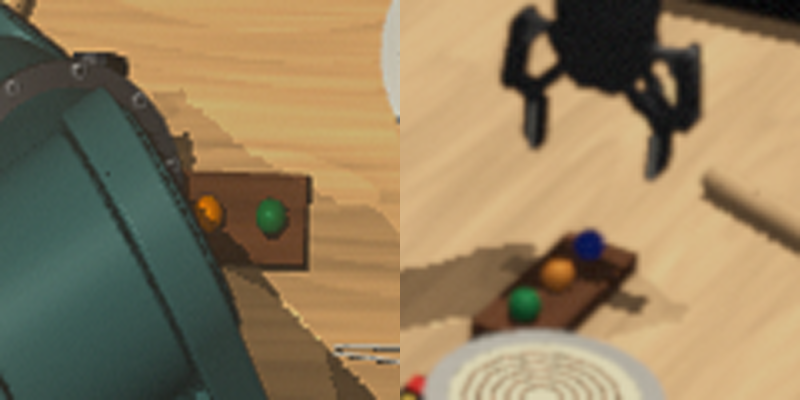

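The arm view shows the open gripper above the blue ball (scene crop (588,245)), about 10 mm short in y. I lower to 0.041 with that correction and close.

```bash
python3 -m creep '[{"jaw":0.6,"x":0.12,"y":-0.03,"z":0.3,"spin":0},{"jaw":0.2,"x":0.11,"y":0,"z":0.4,"spin":0},{"jaw":0,"x":0,"y":0,"z":0.4,"spin":0},{"jaw":0,"x":0,"y":0,"z":0.3,"spin":0},{"jaw":0,"x":0,"y":0,"z":0.1,"spin":0},{"jaw":0,"x":0,"y":0,"z":0.05,"spin":0},{"jaw":0,"x":0,"y":0,"z":0,"spin":0},{"jaw":0,"x":0,"y":0,"z":0,"spin":0}]'
```

```text
clock: 5.4
ee_pos: [0.4733, 0.2801, 0.0446]
ee_rot: [180.0, -0.0, 92.7]
force: [1.3, 0.7, 0.4]
opening: 0.498
grip_force: 0.0
```

```bash
python3 -m creep '[{"jaw":0,"x":0,"y":0.03,"z":0.08,"spin":0},{"jaw":-0.2,"x":0,"y":0,"z":0,"spin":0},{"jaw":-0.4,"x":0,"y":0,"z":0,"spin":0},{"jaw":-0.6,"x":0,"y":0,"z":0,"spin":0},{"jaw":-0.8,"x":0,"y":0,"z":0,"spin":0},{"jaw":-1,"x":0,"y":0,"z":0,"spin":0},{"jaw":-1,"x":0,"y":0,"z":0,"spin":0},{"jaw":-1,"x":0,"y":0,"z":0,"spin":0}]'
```

```text
clock: 6.07
ee_pos: [0.4745, 0.28, 0.0414]
ee_rot: [180.0, -0.0, 92.7]
force: [0.2, 1.1, 5.2]
opening: 0.235
grip_force: 58.8
```

```bash
python3 -m creep '[{"jaw":-1,"x":0,"y":0,"z":-0.05,"spin":0},{"jaw":-1,"x":0,"y":0,"z":-0.1,"spin":0},{"jaw":-1,"x":0,"y":0,"z":-0.2,"spin":0},{"jaw":-1,"x":0,"y":0,"z":-0.3,"spin":0},{"jaw":-1,"x":0,"y":0,"z":-0.3,"spin":0},{"jaw":-1,"x":0,"y":0,"z":0,"spin":0}]'
python3 - <<'E'
from workcell import robot
from h import *
s=robot.capture("scene")
cv2.imwrite("pics/d2.png",cv2.resize(s["pixels"][130:230,340:440,::-1],(600,600),interpolation=2))
E
```

```text
clock: 6.57
ee_pos: [0.4755, 0.281, 0.0818]
ee_rot: [179.8, -0.1, 92.7]
force: [0.0, 0.2, -0.6]
opening: 0.236
grip_force: 58.7
```

View pics/d2.png

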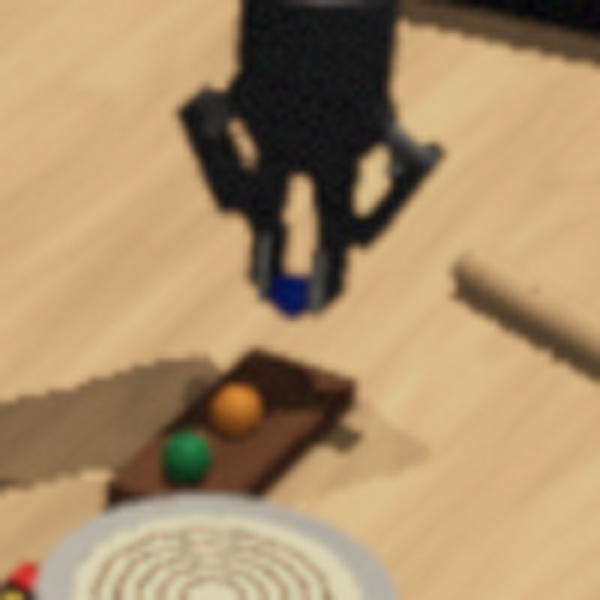

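The ball is held between the fingertips (crop (292,295)) and has left its hole; the amber and green balls are undisturbed. I rise and carry it to the dish.

```bash
python3 -m creep '[{"jaw":-1,"x":0,"y":0,"z":-0.5,"spin":0},{"jaw":-1,"x":0,"y":0,"z":-0.7,"spin":0},{"jaw":-1,"x":-0.2,"y":0,"z":-0.7,"spin":0},{"jaw":-1,"x":-0.4,"y":0.03,"z":-0.4,"spin":0},{"jaw":-1,"x":-0.6,"y":0.03,"z":-0.2,"spin":0},{"jaw":-1,"x":-0.7,"y":0.03,"z":0,"spin":0},{"jaw":-1,"x":-0.7,"y":0.03,"z":0,"spin":0},{"jaw":-1,"x":-0.7,"y":0.03,"z":0,"spin":0}]'
python3 -m creep '[{"jaw":-1,"x":-0.7,"y":0.03,"z":0,"spin":0},{"jaw":-1,"x":-0.7,"y":0,"z":0,"spin":0},{"jaw":-1,"x":-0.7,"y":0,"z":0,"spin":0},{"jaw":-1,"x":-0.7,"y":0,"z":0,"spin":0},{"jaw":-1,"x":-0.7,"y":0,"z":0,"spin":0},{"jaw":-1,"x":-0.7,"y":0,"z":0,"spin":0},{"jaw":-1,"x":-0.7,"y":0,"z":0,"spin":0},{"jaw":-1,"x":-0.7,"y":0,"z":0,"spin":0}]'
python3 -m creep '[{"jaw":-1,"x":-0.7,"y":0,"z":0,"spin":0},{"jaw":-1,"x":-0.7,"y":0,"z":0,"spin":0},{"jaw":-1,"x":-0.7,"y":0,"z":0,"spin":0},{"jaw":-1,"x":-0.6,"y":0,"z":0,"spin":0},{"jaw":-1,"x":-0.4,"y":0,"z":0,"spin":0},{"jaw":-1,"x":-0.2,"y":0,"z":0,"spin":0},{"jaw":-1,"x":0,"y":0,"z":0,"spin":0},{"jaw":-1,"x":0,"y":0,"z":0,"spin":0}]'
```

```text
clock: 7.28
ee_pos: [0.4864, 0.1472, 0.1794]
ee_rot: [180.0, 0.0, 92.8]
force: [1.9, -0.6, -1.2]
opening: 0.237
grip_force: 58.8
clock: 7.95
ee_pos: [0.4981, -0.0767, 0.1791]
ee_rot: [-180.0, 0.0, 92.8]
force: [0.1, -0.6, 0.4]
opening: 0.237
grip_force: 58.8
clock: 8.62
ee_pos: [0.5046, -0.2064, 0.179]
ee_rot: [-180.0, -0.0, 92.8]
force: [-0.9, 1.0, -0.6]
opening: 0.237
grip_force: 58.8
```

```bash
python3 -m creep '[{"jaw":-1,"x":-0.2,"y":0.02,"z":0.2,"spin":0},{"jaw":-1,"x":-0.2,"y":0.01,"z":0.4,"spin":0},{"jaw":-1,"x":-0.02,"y":0,"z":0.5,"spin":0},{"jaw":-1,"x":0,"y":0,"z":0.4,"spin":0},{"jaw":-1,"x":0,"y":0,"z":0.3,"spin":0},{"jaw":-1,"x":0,"y":0,"z":0.2,"spin":0},{"jaw":-1,"x":0,"y":0,"z":0,"spin":0},{"jaw":-1,"x":0,"y":0,"z":0,"spin":0}]'
python3 - <<'E'
from workcell import robot
from h import *
s=robot.capture("scene");t=robot.capture("top")
print(robot.get_state()["ee_pos"])
b=(270,240,330,310)
for lo,hi in(((110,120,40),(135,255,255)),((0,0,205),(180,45,255))):
    print(blobs(s,b,lo,hi))
p=blobs(s,b,(110,120,40),(135,255,255))[0];
for z in(.076,.08,.084,.088): print(z,plane(s,p[1],p[2],z))
a=t["pixels"][200:300,320:440,::-1];q=s["pixels"][230:330,250:350,::-1]
cv2.imwrite("pics/e1.png",np.hstack([cv2.resize(x,(400,400),interpolation=2) for x in(a,q)]))
E
```

```text
clock: 9.28
ee_pos: [0.507, -0.2232, 0.0989]
ee_rot: [-180.0, -0.0, 92.8]
force: [0.4, 1.5, 0.8]
opening: 0.239
grip_force: 58.8
[ 0.50757441 -0.22366478  0.09977526]
[(54, np.float64(296.35), np.float64(271.63), [23, 27, 7, 10])]
[(21, np.float64(307.14), np.float64(281.52), [35, 38, 5, 7])]
0.076 [ 0.49559933 -0.21528063  0.076     ]
0.08 [ 0.49843409 -0.21899879  0.08      ]
0.084 [ 0.50126885 -0.22271696  0.084     ]
0.088 [ 0.50410362 -0.22643513  0.088     ]
```

View pics/e1.png

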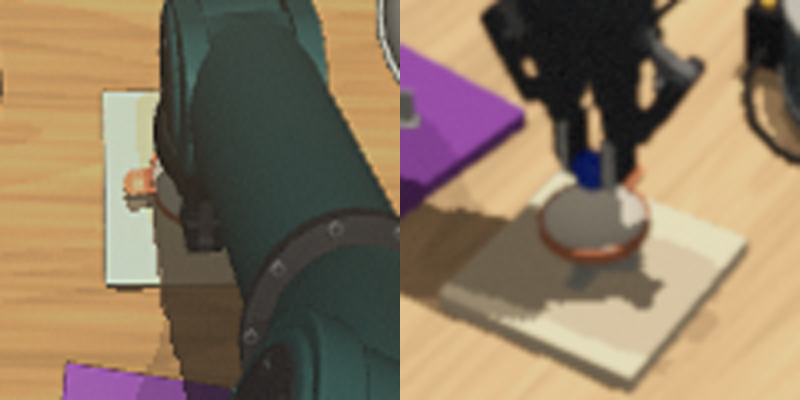

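In the crop the ball sits between the tips at (588,168), directly above the dish, as the ray check also says (about 13 mm under the TCP). Now I lower and release.

```bash
python3 -m creep '[{"jaw":-1,"x":0,"y":0,"z":0.2,"spin":0},{"jaw":-1,"x":0,"y":0,"z":0.2,"spin":0},{"jaw":-1,"x":0,"y":0,"z":0.15,"spin":0},{"jaw":-1,"x":0,"y":0,"z":0.08,"spin":0},{"jaw":-1,"x":0,"y":0,"z":0,"spin":0},{"jaw":-1,"x":0,"y":0,"z":0,"spin":0}]'
```

```text
clock: 9.88
ee_pos: [0.5066, -0.2237, 0.0735]
ee_rot: [-180.0, -0.0, 92.8]
force: [-0.5, -0.4, 0.1]
opening: 0.24
grip_force: 58.8
```

```bash
python3 -m creep '[{"jaw":-0.45,"x":0,"y":0,"z":0,"spin":0},{"jaw":-0.35,"x":0,"y":0,"z":0,"spin":0},{"jaw":-0.2,"x":0,"y":0,"z":0,"spin":0},{"jaw":-0.1,"x":0,"y":0,"z":0,"spin":0},{"jaw":-0.1,"x":0,"y":0,"z":0,"spin":0},{"jaw":-0.1,"x":0,"y":0,"z":0,"spin":0}]'
python3 -m creep '[{"jaw":-0.1,"x":0,"y":0,"z":-0.1,"spin":0},{"jaw":-0.1,"x":0,"y":0,"z":-0.3,"spin":0},{"jaw":-0.1,"x":0,"y":0,"z":-0.4,"spin":0},{"jaw":0.2,"x":0,"y":0,"z":-0.4,"spin":0},{"jaw":0.6,"x":0,"y":0,"z":-0.2,"spin":0},{"jaw":1,"x":0,"y":0,"z":0,"spin":0},{"jaw":1,"x":0,"y":0,"z":0,"spin":0},{"jaw":1,"x":0,"y":0,"z":0,"spin":0}]'
python3 - <<'E'
from workcell import robot
from h import *
s=robot.capture("scene")
b=(270,240,330,312)
p=blobs(s,b,(110,120,40),(135,255,255));print(p,plane(s,p[0][1],p[0][2],.055))
q=s["pixels"][230:330,250:350,::-1]
cv2.imwrite("pics/f1.png",cv2.resize(q,(600,600),interpolation=2))
E
```

```text
clock: 10.38
ee_pos: [0.5069, -0.2239, 0.074]
ee_rot: [180.0, 0.0, 92.7]
force: [-0.2, 0.1, -0.6]
opening: 0.448
grip_force: 0.0
clock: 11.05
ee_pos: [0.5064, -0.2239, 0.1296]
ee_rot: [-180.0, -0.0, 92.7]
force: [0.1, -0.7, 0.0]
opening: 0.999
grip_force: 0.0
[(61, np.float64(297.89), np.float64(283.1), [24, 39, 9, 9])] [ 0.50681388 -0.22626688  0.055     ]
```

View pics/f1.png

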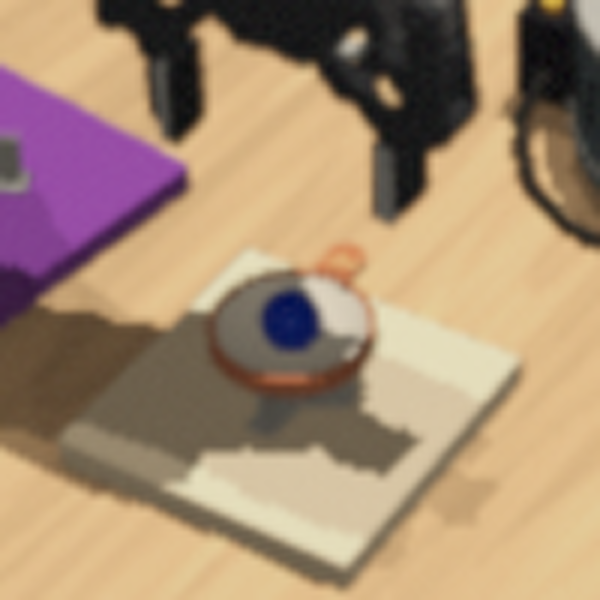

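The ball lies in the middle of the dish (crop (290,320)), with the dish still on its trivet and its tab toward +y. I descend around the rim.

```bash
python3 -m creep '[{"jaw":1,"x":0,"y":0,"z":0.3,"spin":0},{"jaw":1,"x":0,"y":0,"z":0.5,"spin":0},{"jaw":1,"x":0,"y":0,"z":0.5,"spin":0},{"jaw":1,"x":0,"y":0,"z":0.4,"spin":0},{"jaw":1,"x":0,"y":0,"z":0.25,"spin":0},{"jaw":1,"x":0,"y":0,"z":0.1,"spin":0},{"jaw":1,"x":0,"y":0,"z":0,"spin":0},{"jaw":1,"x":0,"y":0,"z":0,"spin":0}]'
```

```text
clock: 11.77
ee_pos: [0.507, -0.2237, 0.0477]
ee_rot: [-180.0, -0.0, 92.8]
force: [-0.0, -0.4, -0.6]
opening: 1.0
grip_force: 0.0
```

```bash
python3 -m creep '[{"jaw":0.9,"x":0,"y":0,"z":0.1,"spin":0},{"jaw":0.8,"x":0,"y":0,"z":0,"spin":0},{"jaw":0.74,"x":0,"y":0,"z":0,"spin":0},{"jaw":0.7,"x":0,"y":0,"z":0,"spin":0},{"jaw":0.67,"x":0,"y":0,"z":0,"spin":0},{"jaw":0.64,"x":0,"y":0,"z":0,"spin":0},{"jaw":0.61,"x":0,"y":0,"z":0,"spin":0},{"jaw":0.58,"x":0,"y":0,"z":0,"spin":0}]'
python3 -m creep '[{"jaw":0.56,"x":0,"y":0,"z":0,"spin":0},{"jaw":0.54,"x":0,"y":0,"z":0,"spin":0},{"jaw":0.52,"x":0,"y":0,"z":0,"spin":0},{"jaw":0.5,"x":0,"y":0,"z":0,"spin":0},{"jaw":0.48,"x":0,"y":0,"z":0,"spin":0},{"jaw":0.46,"x":0,"y":0,"z":0,"spin":0},{"jaw":0.44,"x":0,"y":0,"z":0,"spin":0},{"jaw":0.42,"x":0,"y":0,"z":0,"spin":0}]'
```

```text
clock: 12.43
ee_pos: [0.5069, -0.2239, 0.044]
ee_rot: [180.0, 0.0, 92.8]
force: [0.4, -0.2, 0.4]
opening: 0.786
grip_force: 0.0
clock: 13.1
ee_pos: [0.5073, -0.2239, 0.0447]
ee_rot: [180.0, 0.0, 92.8]
force: [0.4, -0.1, 7.2]
opening: 0.734
grip_force: 63.4
```

```bash
python3 -m creep '[{"jaw":0.2,"x":0,"y":0,"z":0,"spin":0},{"jaw":-0.2,"x":0,"y":0,"z":0,"spin":0},{"jaw":-1,"x":0,"y":0,"z":0,"spin":0},{"jaw":-1,"x":0,"y":0,"z":0,"spin":0},{"jaw":-1,"x":0,"y":0,"z":0,"spin":0},{"jaw":-1,"x":0,"y":0,"z":0,"spin":0}]'
python3 - <<'E'
from workcell import robot
from h import *
s=robot.capture("scene");t=robot.capture("top")
b=(270,240,330,312)
p=blobs(s,b,(110,120,40),(135,255,255));print(p,plane(s,p[0][1],p[0][2],.055))
a=t["pixels"][200:300,320:440,::-1];q=s["pixels"][230:330,250:350,::-1]
cv2.imwrite("pics/g1.png",np.hstack([cv2.resize(x,(400,400),interpolation=2) for x in(a,q)]))
E
```

```text
clock: 13.6
ee_pos: [0.5073, -0.2238, 0.0447]
ee_rot: [180.0, 0.0, 92.8]
force: [-1.2, 0.4, 7.4]
opening: 0.731
grip_force: 63.4
[(64, np.float64(298.03), np.float64(282.94), [24, 39, 9, 9])] [ 0.5067671 -0.2256545  0.055    ]
```

View pics/g1.png

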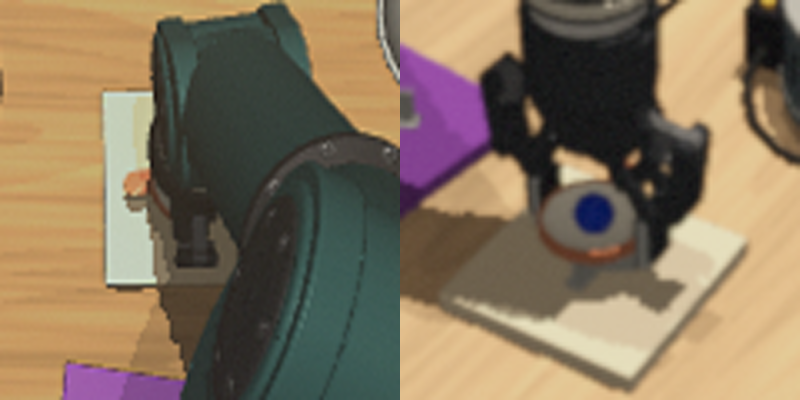

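The fingers straddle the rim and the ball sits centred in the dish (right crop (594,213)). I lift gently.

```bash
python3 -m creep '[{"jaw":-1,"x":0,"y":0,"z":-0.02,"spin":0},{"jaw":-1,"x":0,"y":0,"z":-0.05,"spin":0},{"jaw":-1,"x":0,"y":0,"z":-0.08,"spin":0},{"jaw":-1,"x":0,"y":0,"z":-0.1,"spin":0},{"jaw":-1,"x":0,"y":0,"z":-0.1,"spin":0},{"jaw":-1,"x":0,"y":0,"z":-0.08,"spin":0},{"jaw":-1,"x":0,"y":0,"z":-0.05,"spin":0},{"jaw":-1,"x":0,"y":0,"z":-0.02,"spin":0}]'
python3 -m creep '[{"jaw":-1,"x":0,"y":0,"z":0,"spin":0},{"jaw":-1,"x":0,"y":0,"z":0,"spin":0},{"jaw":-1,"x":0,"y":0,"z":0,"spin":0}]'
python3 - <<'E'
from workcell import robot
from h import *
s=robot.capture("scene");t=robot.capture("top")
b=(265,230,335,312)
p=blobs(s,b,(110,120,40),(135,255,255));print(p,plane(s,p[0][1],p[0][2],.075))
print("rim",blobs(s,b,(3,90,60),(16,255,255)))
a=t["pixels"][200:300,320:440,::-1];q=s["pixels"][220:320,250:350,::-1]
cv2.imwrite("pics/g2.png",np.hstack([cv2.resize(x,(400,400),interpolation=2) for x in(a,q)]))
E
```

```text
clock: 14.37
ee_pos: [0.507, -0.224, 0.0644]
ee_rot: [180.0, 0.0, 92.7]
force: [-0.6, 0.0, -1.0]
opening: 0.729
grip_force: 65.4
clock: 14.62
ee_pos: [0.5067, -0.2238, 0.0638]
ee_rot: [-180.0, -0.0, 92.8]
force: [0.2, 0.5, -0.6]
opening: 0.725
grip_force: 65.4
[(66, np.float64(297.44), np.float64(276.58), [28, 42, 10, 10])] [ 0.50683166 -0.22685713  0.075     ]
rim [(136, np.float64(294.75), np.float64(281.35), [19, 32, 24, 28]), (78, np.float64(268.9), np.float64(287.36), [0, 52, 12, 14]), (39, np.float64(273.51), np.float64(239.74), [1, 0, 15, 20]), (27, np.float64(273.81), np.float64(267.74), [0, 33, 16, 12])]
```

View pics/g2.png

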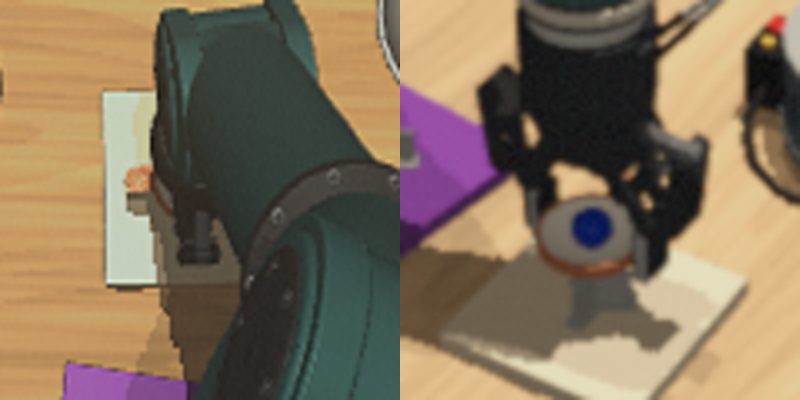

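```bash
python3 -m creep '[{"jaw":-1,"x":0,"y":0,"z":-0.05,"spin":0},{"jaw":-1,"x":0,"y":0,"z":-0.1,"spin":0},{"jaw":-1,"x":0,"y":0,"z":-0.15,"spin":0},{"jaw":-1,"x":0,"y":0,"z":-0.2,"spin":0},{"jaw":-1,"x":0,"y":0,"z":-0.25,"spin":0},{"jaw":-1,"x":0,"y":0,"z":-0.25,"spin":0},{"jaw":-1,"x":0,"y":0,"z":-0.2,"spin":0},{"jaw":-1,"x":0,"y":0,"z":-0.15,"spin":0}]'
python3 -m creep '[{"jaw":-1,"x":0,"y":0,"z":-0.1,"spin":0},{"jaw":-1,"x":0,"y":0,"z":-0.05,"spin":0},{"jaw":-1,"x":0,"y":0,"z":0,"spin":0},{"jaw":-1,"x":0,"y":0,"z":0,"spin":0},{"jaw":-1,"x":0,"y":0,"z":0,"spin":0}]'
python3 - <<'E'
from workcell import robot
from h import *
s=robot.capture("scene")
b=(265,210,335,312)
p=blobs(s,b,(110,120,40),(135,255,255));print(p,plane(s,p[0][1],p[0][2],.055+.0595+.019))
print(robot.get_state()["opening"])
E
```

```text
clock: 15.38
ee_pos: [0.5073, -0.2241, 0.1195]
ee_rot: [179.9, 0.0, 92.7]
force: [-0.1, -0.2, -0.3]
opening: 0.729
grip_force: 65.4
clock: 15.8
ee_pos: [0.5065, -0.2238, 0.1235]
ee_rot: [-180.0, -0.0, 92.8]
force: [-1.2, -0.1, -0.6]
opening: 0.731
grip_force: 65.4
[(71, np.float64(296.56), np.float64(255.65), [27, 41, 10, 10])] [ 0.50575304 -0.22515809  0.1335    ]
0.7303564496461139
```

Grip and ball are steady. Next I translate to the kiln with gentle ramps.

```bash
python3 -m creep '[{"jaw":-1,"x":0.04,"y":0.013,"z":0,"spin":0},{"jaw":-1,"x":0.08,"y":0.027,"z":0,"spin":0},{"jaw":-1,"x":0.12,"y":0.04,"z":0,"spin":0},{"jaw":-1,"x":0.16,"y":0.053,"z":0,"spin":0},{"jaw":-1,"x":0.2,"y":0.067,"z":0,"spin":0},{"jaw":-1,"x":0.24,"y":0.08,"z":0,"spin":0},{"jaw":-1,"x":0.28,"y":0.093,"z":0,"spin":0},{"jaw":-1,"x":0.3,"y":0.1,"z":0,"spin":0}]'
python3 -m creep '[{"jaw":-1,"x":0.3,"y":0.1,"z":0,"spin":0},{"jaw":-1,"x":0.3,"y":0.1,"z":0,"spin":0},{"jaw":-1,"x":0.3,"y":0.1,"z":0,"spin":0},{"jaw":-1,"x":0.3,"y":0.1,"z":0,"spin":0},{"jaw":-1,"x":0.3,"y":0.1,"z":0,"spin":0},{"jaw":-1,"x":0.3,"y":0.1,"z":0,"spin":0},{"jaw":-1,"x":0.3,"y":0.1,"z":0,"spin":0},{"jaw":-1,"x":0.3,"y":0.1,"z":0,"spin":0}]'
python3 -m creep '[{"jaw":-1,"x":0.3,"y":0.1,"z":0,"spin":0},{"jaw":-1,"x":0.28,"y":0.093,"z":0,"spin":0},{"jaw":-1,"x":0.24,"y":0.08,"z":0,"spin":0},{"jaw":-1,"x":0.2,"y":0.067,"z":0,"spin":0},{"jaw":-1,"x":0.16,"y":0.053,"z":0,"spin":0},{"jaw":-1,"x":0.12,"y":0.04,"z":0,"spin":0},{"jaw":-1,"x":0.08,"y":0.027,"z":0,"spin":0},{"jaw":-1,"x":0.04,"y":0.013,"z":0,"spin":0}]'
python3 -m creep '[{"jaw":-1,"x":0,"y":0,"z":0,"spin":0},{"jaw":-1,"x":0,"y":0,"z":0,"spin":0},{"jaw":-1,"x":0,"y":0,"z":0,"spin":0}]'
```

```text
clock: 16.52
ee_pos: [0.5234, -0.1647, 0.1239]
ee_rot: [180.0, -0.0, 92.8]
force: [-0.8, 0.2, -0.8]
opening: 0.734
grip_force: 65.4
clock: 17.18
ee_pos: [0.5507, -0.0675, 0.1239]
ee_rot: [180.0, 0.0, 92.8]
force: [0.5, 0.2, -1.6]
opening: 0.73
grip_force: 65.4
clock: 17.85
ee_pos: [0.5666, -0.0109, 0.1239]
ee_rot: [-180.0, 0.0, 92.7]
force: [0.6, 1.3, -0.3]
opening: 0.734
grip_force: 65.4
clock: 18.1
ee_pos: [0.5663, -0.0119, 0.1238]
ee_rot: [-180.0, 0.0, 92.7]
force: [0.4, -0.2, -2.0]
opening: 0.731
grip_force: 65.4
```

```bash
python3 -m creep '[{"jaw":-1,"x":0.05,"y":0.02,"z":0,"spin":0},{"jaw":-1,"x":0.09,"y":0.03,"z":0,"spin":0},{"jaw":-1,"x":0.13,"y":0.04,"z":0,"spin":0},{"jaw":-1,"x":0.14,"y":0.05,"z":0,"spin":0},{"jaw":-1,"x":0.13,"y":0.05,"z":0,"spin":0},{"jaw":-1,"x":0.1,"y":0.03,"z":0,"spin":0},{"jaw":-1,"x":0.05,"y":0.02,"z":0,"spin":0},{"jaw":-1,"x":0,"y":0,"z":0,"spin":-0.03}]'
python3 -m creep '[{"jaw":-1,"x":0,"y":0,"z":0,"spin":-0.06},{"jaw":-1,"x":0,"y":0,"z":0,"spin":-0.08},{"jaw":-1,"x":0,"y":0,"z":0,"spin":-0.08},{"jaw":-1,"x":0,"y":0,"z":0,"spin":-0.08},{"jaw":-1,"x":0,"y":0,"z":0,"spin":-0.08},{"jaw":-1,"x":0,"y":0,"z":0,"spin":-0.08},{"jaw":-1,"x":0,"y":0,"z":0,"spin":-0.08},{"jaw":-1,"x":0,"y":0,"z":0,"spin":-0.08}]'
python3 -m creep '[{"jaw":-1,"x":0,"y":0,"z":0,"spin":-0.08},{"jaw":-1,"x":0,"y":0,"z":0,"spin":-0.08},{"jaw":-1,"x":0,"y":0,"z":0,"spin":-0.08},{"jaw":-1,"x":0,"y":0,"z":0,"spin":-0.08},{"jaw":-1,"x":0,"y":0,"z":0,"spin":-0.08},{"jaw":-1,"x":0,"y":0,"z":0,"spin":-0.08},{"jaw":-1,"x":0,"y":0,"z":0,"spin":-0.08},{"jaw":-1,"x":0,"y":0,"z":0,"spin":-0.08}]'
python3 -m creep '[{"jaw":-1,"x":0,"y":0,"z":0,"spin":-0.08},{"jaw":-1,"x":0,"y":0,"z":0,"spin":-0.06},{"jaw":-1,"x":0,"y":0,"z":0,"spin":-0.04},{"jaw":-1,"x":0,"y":0,"z":0,"spin":-0.03},{"jaw":-1,"x":0,"y":0,"z":0,"spin":0},{"jaw":-1,"x":0,"y":0,"z":0,"spin":0},{"jaw":-1,"x":0,"y":0,"z":0,"spin":0}]'
python3 - <<'E'
from workcell import robot
from h import *
s=robot.capture("scene");t=robot.capture("top")
b=(330,180,410,260)
p=blobs(s,b,(110,120,40),(135,255,255));print(p,plane(s,p[0][1],p[0][2],.134))
print("copper s",blobs(s,b,(3,90,60),(16,255,255)));print("copper t",blobs(t,(250,170,330,270),(3,90,60),(16,255,255)))
a=t["pixels"][170:270,240:340,::-1];q=s["pixels"][170:270,320:420,::-1]
cv2.imwrite("pics/h1.png",np.hstack([cv2.resize(x,(400,400),interpolation=2) for x in(a,q)]))
E
```

```text
clock: 18.77
ee_pos: [0.5751, 0.0181, 0.124]
ee_rot: [180.0, -0.0, 94.6]
force: [-0.7, 0.0, -1.4]
opening: 0.728
grip_force: 65.4
clock: 19.43
ee_pos: [0.5747, 0.0163, 0.1238]
ee_rot: [-180.0, 0.0, 130.3]
force: [0.4, 0.7, -0.6]
opening: 0.726
grip_force: 65.4
clock: 20.1
ee_pos: [0.5747, 0.0162, 0.1238]
ee_rot: [-180.0, -0.0, 166.9]
force: [-0.3, -0.1, -0.6]
opening: 0.728
grip_force: 65.4
clock: 20.68
ee_pos: [0.5748, 0.0167, 0.1239]
ee_rot: [-180.0, -0.0, 178.7]
force: [0.1, 0.9, -1.1]
opening: 0.729
grip_force: 65.4
[(53, np.float64(378.92), np.float64(212.53), [45, 29, 8, 8])] [0.57740283 0.01982229 0.134     ]
copper s [(333, np.float64(379.44), np.float64(219.79), [25, 6, 45, 54]), (98, np.float64(333.33), np.float64(251.1), [0, 54, 7, 26]), (91, np.float64(341.56), np.float64(253.52), [8, 67, 10, 13]), (28, np.float64(342.5), np.float64(226.68), [9, 43, 8, 10])]
copper t [(872, np.float64(299.28), np.float64(259.3), [0, 68, 80, 32]), (175, np.float64(261.32), np.float64(250.4), [0, 74, 28, 13]), (174, np.float64(281.02), np.float64(222.19), [18, 43, 30, 17]), (85, np.float64(304.98), np.float64(242.05), [45, 65, 20, 14])]
```

View pics/h1.png

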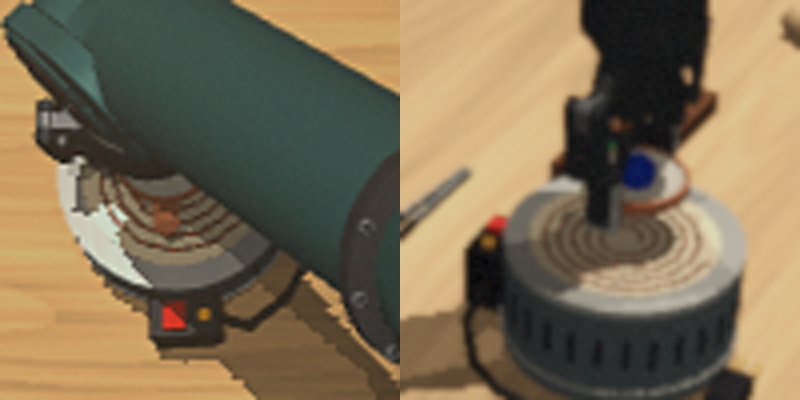

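The top crop shows the tab at (165,220), pointing at the red switch at (175,315). The scene crop shows the ball at (640,170), partly behind a finger, with the dish above the plate centre. One more check of tab angle and height follows.

```bash
python3 - <<'E'
from workcell import robot
from h import *
np.set_printoptions(precision=4,suppress=True)
s=robot.capture("scene");t=robot.capture("top")
m=[b for b in blobs(t,(274,219,290,234),(3,90,90),(12,255,255))];print(m)
u,v=m[0][1],m[0][2];e=plane(t,u,v,.123);c=np.array([.5748,.0165]);d=e[:2]-c;print("tab",e,np.degrees(np.arctan2(d[1],d[0]))%360)
for px in((378.9,212.5),(378.1,213)): print("ball",plane(s,*px,.134))
# lowest visible rim point of dish against plate: rim bottom right in scene
print(blobs(s,(365,205,405,235),(3,110,60),(14,255,255)))
for z in (.12,.125,.13): print(z,plane(s,382,223,z),plane(s,392,217,z))
E
```

```text
[(37, np.float64(280.51), np.float64(224.84), [3, 2, 8, 8])]
tab [0.5365 0.0192 0.123 ] 175.95416753023002
ball [0.5773 0.0199 0.134 ]
ball [0.5767 0.0169 0.134 ]
[(49, np.float64(382.57), np.float64(220.98), [11, 11, 16, 8])]
0.12 [0.5959 0.0026 0.12  ] [0.6046 0.0387 0.12  ]
0.125 [ 0.599  -0.0039  0.125 ] [0.6076 0.032  0.125 ]
0.13 [ 0.602  -0.0104  0.13  ] [0.6106 0.0252 0.13  ]
```

```bash
python3 -m creep '[{"jaw":-1,"x":0,"y":0,"z":0.02,"spin":-0.01},{"jaw":-1,"x":0,"y":0,"z":0.03,"spin":-0.02},{"jaw":-1,"x":0,"y":0,"z":0.03,"spin":-0.02},{"jaw":-1,"x":0,"y":0,"z":0.02,"spin":-0.01},{"jaw":-1,"x":0,"y":0,"z":0,"spin":0},{"jaw":-1,"x":0,"y":0,"z":0,"spin":0},{"jaw":-1,"x":0,"y":0,"z":0,"spin":0},{"jaw":-1,"x":0,"y":0,"z":0,"spin":0}]'
for i in 1 2; do python3 -m creep '[{"jaw":-1,"x":0,"y":0,"z":0,"spin":0},{"jaw":-1,"x":0,"y":0,"z":0,"spin":0},{"jaw":-1,"x":0,"y":0,"z":0,"spin":0},{"jaw":-1,"x":0,"y":0,"z":0,"spin":0},{"jaw":-1,"x":0,"y":0,"z":0,"spin":0},{"jaw":-1,"x":0,"y":0,"z":0,"spin":0},{"jaw":-1,"x":0,"y":0,"z":0,"spin":0},{"jaw":-1,"x":0,"y":0,"z":0,"spin":0}]'; done
python3 - <<'E'
from workcell import robot
from h import *
s=robot.capture("scene");t=robot.capture("top")
print(blobs(s,(330,180,410,260),(110,120,40),(135,255,255)))
m=blobs(t,(274,219,290,234),(3,90,90),(12,255,255));e=plane(t,m[0][1],m[0][2],.119);d=e[:2]-[.5748,.0165];print(e,np.degrees(np.arctan2(d[1],d[0]))%360)
print(robot.hand_in())
E
```

```text
clock: 21.55
ee_pos: [0.5748, 0.0169, 0.1199]
ee_rot: [180.0, 0.0, -177.9]
force: [0.5, -0.2, -0.3]
opening: 0.73
grip_force: 65.4
clock: 22.22
ee_pos: [0.5748, 0.0169, 0.1199]
ee_rot: [180.0, -0.0, -177.9]
force: [-0.3, -0.6, -2.0]
opening: 0.731
grip_force: 65.4
clock: 22.88
ee_pos: [0.5748, 0.0169, 0.1199]
ee_rot: [-180.0, -0.0, -177.9]
force: [0.5, 0.2, -0.2]
opening: 0.729
grip_force: 65.4
[(43, np.float64(379.35), np.float64(213.72), [47, 30, 6, 8])]
[0.53713825 0.01722872 0.119     ] 178.89151872764623
the job is handed in; nothing more can be done
None
```

The job is handed in, result not reported: by my last readings the dish is held still about 3 cm above the kiln plate, tab within about 3° of the switch's direction and the ball near its middle; its tilt I only judged from the pictures.

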